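# Hold the greenhouse roof vent open with its key switch

## Robot

A 6-joint arm with a two-finger parallel gripper is mounted at the origin on the work surface. World frame = base frame: x ahead of the robot, y to its left, z up, the work surface at z = 0. Lengths are in m, angles in rad, forces in N, time in s.
With the tool pointing down it reaches from about 0.4 to 0.825 m from the base axis. Payload 7 kg.
Tool frame: the origin (TCP) lies at the centre of the arm's flange, where the gripper is bolted on; the fingertips stand 178 mm ahead of it and the grasp point (between the pads) lies 159 mm ahead of it; z points along the fingers, y is the direction in which the jaws open and shut (so a half turn about z gives the same grasp; the last joint's range is limited). The gripper opens to 88 mm and grips with 3 to 60 N. Pads are 19 mm wide; open, the fingers measure 130 mm over their backs; the gripper's body (78 mm by 193 mm) begins 47 mm behind the grasp point.
Start: joints at [-0.934, 0.359, 0.012, 0, -1.224, -0.288], TCP at [0.231, -0.634, 0.405] pointing down, gripper open.
Joint ranges: [-3.07, 3.07], [-1.43, 2.12], [-1.02, 1.25], [-3.03, 1.67], [-3.05, -0], [-3.03, 3.03]. Speed limits (rad/s): [2.39, 2.39, 3.01, 3.14, 3.14, 3.14].

## Interface

Orientations are given as [roll, pitch, yaw] about the fixed x, y, z axes, in that order (R = Rz(yaw) Ry(pitch) Rx(roll)).
In Python, from station import * gives the robot as it stands.
- The arm moves only by the tool send_rows, never from a script. Its argument "motion" is a list of rows, each an object with "offset": the shift along the tool's x, y, z in cm, a list of three; "turn": the turn about the tool's z in degrees. In form: [{"offset": [x, y, z], "turn": turn}, ...]. A call has 1 to 8 rows; each row is the pose to reach, as a shift and turn from the pose commanded when the call began, along the tool's axes at that moment; what a row does not reach only later rows make up. A row lasts 1/10 s, in which the tool goes at most 50 mm and 8.59 degrees, less where a joint would pass 70% of its speed; a pose out of reach is approached as far as the arm can. A call with a gripper value outside its range is refused whole. "hand" is the opening, from -1 (shut) to 1 (fully open), set as the call begins (left out, the last holds). The fingers move at their own pace and stop on an object; "squeeze" is the grip in N (left out, the last holds). Time passes only in rows, so rows that repeat a pose let the fingers close. It gives the time, the measured TCP pose, the force and the opening at its end, in the units of the state.
- get_state(): the state, without advancing time (a new reading comes with each control period).
- grab_frame(name): name is "side" or "top" or "wrist"; returns a dict with "frame" (480x640x3 uint8, blue, green, red), "range_z" (480x640 float32, m along the optical axis (not along the pixel's ray), 0 where there is no reading), "vertical_fov" (degrees; the focal length in pixels is half the picture's height over the tangent of half this angle, whatever the lens; pixels are square), "cx", "cy" (the principal point, pixels), "cam_to_world" (4x4, takes a point from camera to world coordinates). Camera axes: x right, y up, looking along -z (the intrinsics and any distortion apply to the point x, -y, -z); pixel columns grow to the right and rows downward; lengths in m; the calibration is good to about 2 mm. A picture is of the moment at which its call begins.
- job_done(): hands the job in, once; it reports no verdict.
The state is a dict: "t": time; "q": joint angles; "qd": joint speeds; "joint_efforts": joint torques, N m; "eef_pos": TCP position; "ee_rot": TCP orientation; "force": force on the tool from outside, world axes, zero at the start; "moment": the same for the moment, N m; "width": finger opening in m.
Only numpy, scipy, OpenCV 4.12 (cv2) and the standard library are available. Lean on these libraries where they do the work, as an engineer would, in place of code of your own. Each camera call takes 0.05 s, during which the arm holds its last target. There are 200 camera calls.

## Task

Run the roof vents by hand from the grey control box: slide the orange tab to its end stop so that the dust shutter uncovers the lock, then take the green-headed key from the wooden key stand and push it fully home past the sticky pins. Turn it a quarter clockwise (seen from above) to the stop and finish while still gripping the key and holding it turned, because the lock springs back when let go. Leave the red-headed key in its stand and do not disturb the other things on the bench.

Things in the scene. Friction and masses are not known exactly. Their poses are not given: they have to be found in the camera images.
- vent_box: Grey control box fixed to the bench, 140 (x) x 200 (y) x 80 mm high; origin at the centre of its underside, z up. Flat lid at 80 mm, carrying the lock at (0, -55) mm and the dust shutter. Two guide rails 6 mm high, 4 mm wide, at x = +-21.5 mm run along the shutter's way (y -90 to 60 mm), with a cross bar at y = 62 mm.
- shutter (a joint): Travel of the dust shutter in m, along the box's +y: 0 = over the lock, 0.060 = end stop, lock fully uncovered. Moves stiffly with about 2 N and stays where it is left. Starts between 0 and 0.012. The shutter is a dark steel plate 38 (x) x 60 (y) x 3 mm whose top lies 5.5 mm above the lid.
- shutter_tab (a point): Centre of the top of the orange tab on the shutter: 30 mm in box x, 14 mm in box y (the sliding direction), 28 mm high above the plate, so this point is 113.5 mm above the bench. It can be pinched across its 14 mm or pushed. It moves with the shutter: at shutter value s it is at box (0, -35 mm + s).
- keyway (a point): Centre of the mouth of the key slot in the brass lock face, 81 mm up; z up. Slot 16 (x) x 6.2 (y) mm, 34 deep; at rest its x is the box's x; it turns with the lock. Two sticky spring pins reach 2.6 mm in from the +y and -y walls, 9 and 18 mm deep. They give way slowly to the key: about 5 N if eased in slowly, to 15 N at 20 mm/s; lifting 1 mm and twisting 0.06 rad frees them.
- plug (a joint): Turn of the lock in rad: 0 at rest, clockwise from above positive, end stop at 1.571 (a quarter turn). A spring turns it back: 0.03 N m at 0 rising to 0.11 N m at the stop. It turns only with the key, which has about 0.12 rad of play in the slot, so turn the key a little past a quarter to reach the stop.
- green_key: The key to use, 45 g, standing upright in the stand. Green head 30 (x) x 10 (y) x 46 mm high above the origin; steel blade below it 14 (x) x 5 (y) x 28 mm long with a rounded tip. Origin at the middle of the shoulder, where head and blade meet; z up, x along the blade's width. Either way round fits the slot, blade x along slot x. Fully home the shoulder sits on the lock face, so the origin is at the keyway point. Grip the head across its 10 mm, about 30 mm above the shoulder.
- red_key: Another key of the same shape with a red head, in the other slot of the stand; leave it.
- key_stand: Wooden block fixed to the bench, 75 (x) x 150 (y) x 36 mm high, origin at the centre of its underside. Two slots through it at y = -38 and +38 mm, long side along its x, with about 1.7 mm of play per side; each key rests with its shoulder on the top and its blade in a slot. Which slot has the green key varies.
- clay_pot: Terracotta pot with a seedling, 72 mm across, 65 mm high (leaves to 130 mm); origin at its underside. Bystander.
- black_pot: Black pot with a red-leaved plant, 72 mm across, 65 mm high (leaves to 150 mm); origin at its underside. Bystander.
- feed_bottle: White bottle with green cap, 60 mm across, 170 mm high; origin at its underside. Bystander.
- label_cup: Blue cup, 70 mm across, 80 mm high; origin at its underside. Bystander.
- counter_box: Cardboard box 100 x 70 x 50 mm; origin at its underside. Bystander.
There are look-alikes about, which are no part of the job. What is shaped like the green_key but pink or yellow is not meant.

How it is judged:
By the outcome, as a careful person would: the job done as asked, in the order asked, and still so for the second after the job is handed in, while the arm keeps its last pose, push and grip.
It also fails if it takes over 67 s, if anything falls off the work surface, if the arm or the gripper's body presses on something with over 40 N, if the wrist force passes 120 N, or if a joint passes its speed limit or range.

## Working session

There is one attempt and no reset: what is moved stays moved. The work goes in short steps, Python scripts to look and compute and a tool call to move; the robot and the scene stay as the last step left them, time stands still between calls to the robot, and variables do not carry over. Pictures are saved under pics/ and viewed, about 8 in all and at most 12, crops included, and the job is handed in when it is done.

Besides the shell and the picture viewer there is one more tool, called as name([rows], argument=value, ...), one row to a line, values as JSON. send_rows: Moves the arm, as the interface text tells. Its arguments: {"type":"object","properties":{"motion":{"type":"array"},"hand":{"type":"number"},"squeeze":{"type":"number"}},"required":["motion"]}

```bash
mkdir -p pics; cat > h.py <<'E'
from station import *
import numpy as np, cv2
def pts(f):
    h,w=f["range_z"].shape; fl=h/2/np.tan(np.radians(f["vertical_fov"])/2)
    u,v=np.meshgrid(np.arange(w),np.arange(h)); z=f["range_z"]
    P=np.stack([(u-f["cx"])/fl*z,-(v-f["cy"])/fl*z,-z,np.ones_like(z)],-1)
    return (P@np.array(f["cam_to_world"]).T)[...,:3]
E
python3 - <<'E'
from h import *
s=get_state(); print(s)
for n in("top","side"):
    f=grab_frame(n); cv2.imwrite(f"pics/{n}0.png",f["frame"]); np.savez(f"{n}0.npz",**f)
    print(n,{k:f[k] for k in f if k not in("frame","range_z")})
E
```

```text
{'t': 0.0, 'q': array([-9.33934885e-01,  3.59385005e-01,  1.10526747e-02, -3.36327372e-04,
       -1.22412997e+00, -2.88098903e-01]), 'qd': array([-0.00194192,  0.00054295, -0.00205126,  0.00051358, -0.00030051,
        0.00153465]), 'joint_efforts': array([ 1.42976420e-03, -5.82725823e+01,  2.93052900e+01,  6.99705496e+00,
        6.90956818e-03, -1.80312009e-04]), 'eef_pos': array([ 0.23059568, -0.63417465,  0.40372347]), 'ee_rot': array([ 3.13990550e+00, -1.70258590e-04, -2.79294451e+00]), 'force': array([-0.37732058,  0.47169473,  0.10192835]), 'moment': array([0.07498323, 0.00383298, 0.04163388]), 'width': 0.08771858243248948}
top {'vertical_fov': 53.213362745106416, 'cx': 309.6501962403729, 'cy': 243.24765097495163, 'cam_to_world': array([[-0.02028818,  0.99029324, -0.13750526,  0.37897318],
       [-0.9994047 , -0.01624901,  0.03043387,  0.0236924 ],
       [ 0.02790413,  0.13804085,  0.99003337,  1.32511046],
       [ 0.        ,  0.        ,  0.        ,  1.        ]])}
side {'vertical_fov': 47.21900648167632, 'cx': 323.09758019661916, 'cy': 246.05688758837485, 'cam_to_world': array([[ 0.9847143 ,  0.07826041, -0.15560542,  0.3567713 ],
       [-0.17277863,  0.55188344, -0.81582609, -0.95285032],
       [ 0.02202917,  0.83024091,  0.55696925,  0.75671201],
       [ 0.        ,  0.        ,  0.        ,  1.        ]])}
```

View pics/top0.png

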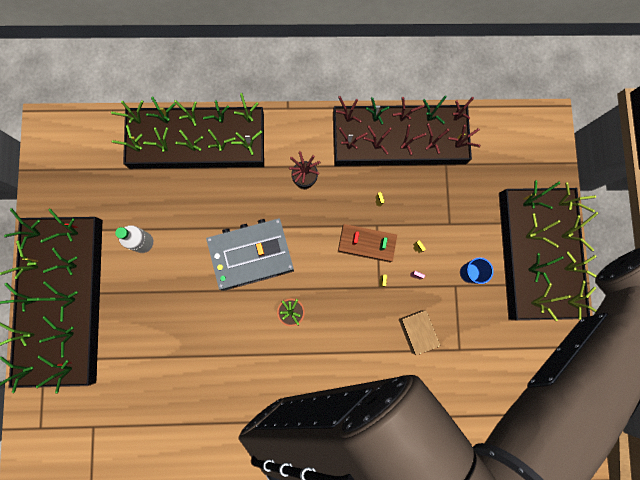

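View pics/side0.png

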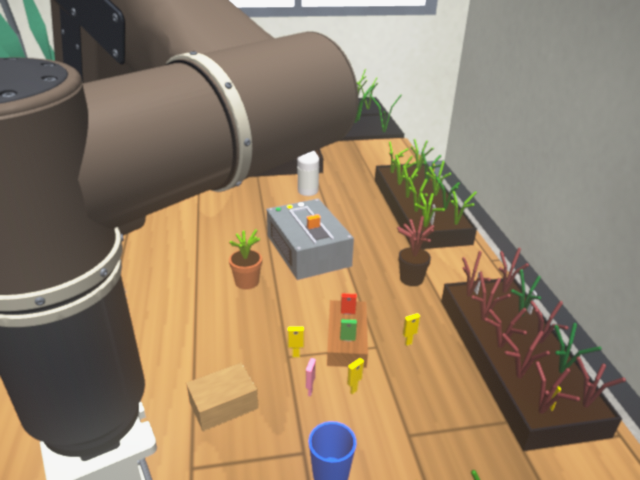

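The green key head is at top (384,243) and side (348,330). Possible confusions are the red key (355,238), the yellow keys (380,198), (420,246) and (384,280), and the pink key (418,275). The orange tab is at (260,248).

```bash
python3 - <<'E'
from h import *
f=dict(np.load("top0.npz")); P=pts(f); hsv=cv2.cvtColor(f["frame"],cv2.COLOR_BGR2HSV)
def roi(x0,y0,x1,y1):
    m=np.zeros(P.shape[:2],bool); m[y0:y1,x0:x1]=1; return m
def rect(m,n):
    q=P[m][:,:2]; r=cv2.minAreaRect((q*1000).astype(np.float32)); print(n,m.sum(),"rect",r,"med",np.median(P[m],0).round(4), "zmax",P[m][:,2].max().round(4))
z=P[...,2]
rect(roi(195,205,305,300)&(z>.07)&(z<.1),"lid")
rect(roi(330,215,405,270)&(z>.028)&(z<.042),"stand")
H,S=hsv[...,0],hsv[...,1]
rect(roi(245,235,275,262)&(H>8)&(H<25)&(S>150),"tab")
rect(roi(376,230,395,255)&(H>45)&(H<80)&(S>120)&(z>.06),"green")
rect(roi(345,228,365,250)&((H<6)|(H>174))&(S>150)&(z>.06),"red")
c=f["frame"][190:310,200:440]; cv2.imwrite("pics/crop0.png",cv2.resize(c,None,fx=3.3,fy=3.3,interpolation=2))
E
```

```text
lid 4037 rect ((528.5070190429688, 143.97152709960938), (140.69932556152344, 200.606689453125), 14.281044960021973) med [0.5267 0.1463 0.0793] zmax 0.0983
stand 1368 rect ((558.2719116210938, -174.28170776367188), (150.60227966308594, 76.43562316894531), 77.32979583740234) med [ 0.5567 -0.1735  0.0351] zmax 0.0419
tab 55 rect ((461.9643249511719, 76.21833801269531), (195.66061401367188, 17.405187606811523), 27.2467041015625) med [0.5371 0.1155 0.112 ] zmax 1.3251
green 50 rect ((549.4093017578125, -211.0552978515625), (10.439562797546387, 27.188919067382812), 79.26119995117188) med [ 0.5495 -0.2102  0.0794] zmax 0.0897
red 50 rect ((565.925048828125, -136.86587524414062), (10.137240409851074, 28.216449737548828), 77.33609771728516) med [ 0.565  -0.1365  0.0805] zmax 0.0876
```

View pics/crop0.png

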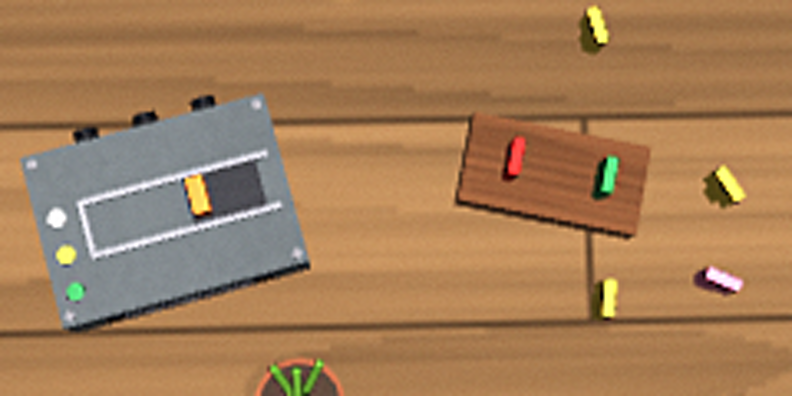

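The crop confirms the green key in the right-hand slot of the stand and the shutter next to the box's −y end. Sizes match: lid 140.7×200.6 mm, stand 150.6×76 mm. Box yaw is about +14.3° and stand yaw about −12.7°.

```bash
cat >> h.py <<'E'
from scipy.spatial.transform import Rotation as Ro
def go(xyz,yawdeg):
    "tool offset in cm and turn in deg to bring the GRASP point to xyz with the tool down at yaw"
    s=get_state(); R=Ro.from_euler("xyz",s["ee_rot"]).as_matrix()
    d=np.array(xyz)+[0,0,.159]-s["eef_pos"]
    t=-(yawdeg-np.degrees(s["ee_rot"][2])); t=(t+180)%360-180
    print("offset cm",(R.T@d*100).round(2),"turn",round(t,2),"t",s["t"],"F",s["force"].round(2),"w",s["width"],"yaw",np.degrees(s["ee_rot"][2]))
E
python3 -c "
from h import *
go([.537,.113,.20],14.3)"
```

```text
offset cm [-54.33  59.75   4.56] turn -174.32 t 0.1 F [-0.16 -0.3   0.62] w 0.08785007257912975 yaw -160.02160010470132
```

send_rows([
  {"offset": [-27,30,2],"turn": -65},
  {"offset": [-27,30,2],"turn": -65},
  {"offset": [-27,30,2],"turn": -65},
  {"offset": [-27,30,2],"turn": -65},
  {"offset": [-27,30,2],"turn": -65},
  {"offset": [-27,30,2],"turn": -65},
  {"offset": [-27,30,2],"turn": -65},
  {"offset": [-27,30,2],"turn": -65},
], hand=-0.1, squeeze=20)

```text
t: 0.9
eef_pos: [0.3804, -0.262, 0.3848]
ee_rot: [-3.141, 0.0, -1.653]
force: [2.0, -1.0, -0.5]
width: 0.0394
```

```bash
python3 -c "
from h import *
go([.537,.113,.20],14.3)"
```

```text
offset cm [-38.66 -12.53   2.58] turn -109.0 t 0.9 F [ 2.04 -0.98 -0.46] w 0.03944977154658226 yaw -94.70005970056556
```

send_rows([
  {"offset": [-35,-11,2],"turn": -65},
  {"offset": [-35,-11,2],"turn": -65},
  {"offset": [-35,-11,2],"turn": -65},
  {"offset": [-35,-11,2],"turn": -65},
  {"offset": [-35,-11,2],"turn": -65},
  {"offset": [-35,-11,2],"turn": -65},
  {"offset": [-35,-11,2],"turn": -65},
  {"offset": [-35,-11,2],"turn": -65},
])

```text
t: 1.7
eef_pos: [0.5217, 0.0788, 0.3642]
ee_rot: [3.141, 0.0, -0.515]
force: [-1.1, -0.8, 0.3]
width: 0.0392
```

```bash
python3 -c "
from h import *
go([.537,.113,.20],14.3)"
```

```text
offset cm [-0.35 -3.73  0.52] turn -43.83 t 1.7 F [-1.08 -0.84  0.3 ] w 0.03919255434455935 yaw -29.52757474010264
```

send_rows([
  {"offset": [-0.3,-3.7,0.5],"turn": -43.8},
  {"offset": [-0.3,-3.7,0.5],"turn": -43.8},
  {"offset": [-0.3,-3.7,0.5],"turn": -43.8},
  {"offset": [-0.3,-3.7,0.5],"turn": -43.8},
  {"offset": [-0.3,-3.7,0.5],"turn": -43.8},
  {"offset": [-0.3,-3.7,0.5],"turn": -43.8},
  {"offset": [-0.3,-3.7,0.5],"turn": -43.8},
  {"offset": [-0.3,-3.7,0.5],"turn": -43.8},
])

```text
t: 2.5
eef_pos: [0.5364, 0.1086, 0.3598]
ee_rot: [3.142, 0.0, 0.237]
force: [-0.4, 0.1, -0.2]
width: 0.0393
```

```bash
cat > lk.py <<'E'
from h import *
import sys
f=grab_frame("wrist"); cv2.imwrite(f"pics/{sys.argv[1]}.png",f["frame"]); np.savez(f"{sys.argv[1]}.npz",**f)
P=pts(f); hsv=cv2.cvtColor(f["frame"],cv2.COLOR_BGR2HSV); H,S,V=hsv[...,0],hsv[...,1],hsv[...,2]; z=P[...,2]
def rect(m,n):
    m=cv2.morphologyEx(m.astype(np.uint8),cv2.MORPH_OPEN,np.ones((3,3)))>0
    if m.sum()<10: print(n,"none"); return
    r=cv2.minAreaRect((P[m][:,:2]*1000).astype(np.float32)); print(n,m.sum(),np.round(r[0],1),np.round(r[1],1),round(r[2],1),"z",np.percentile(z[m],[5,50,95]).round(4))
rect((H>8)&(H<25)&(S>150)&(z>.105)&(z<.122),"tab")
rect((z>.074)&(z<.083)&(S<60),"lid")
rect((H>45)&(H<80)&(S>120)&(z>.076)&(z<.09),"green")
rect((z>.030)&(z<.040),"stand")
rect((V<80)&(z>.082)&(z<.09),"shutter")
E
python3 lk.py w1; python3 -c "
from h import *
go([.537,.113,.20],14.3)"
```

```text
tab 1244 [536.  115.5] [29.7 13.8] 14.3 z [0.1107 0.1142 0.1153]
lid 46733 [528.  144.3] [140.5 200.9] 14.3 z [0.0798 0.0809 0.082 ]
green 74 [469.5 213.8] [3.7 8.7] 10.7 z [0.0824 0.0846 0.0856]
stand 5893 [563.8  30.4] [277.5 286.8] 35.0 z [0.0325 0.0367 0.0387]
shutter none
offset cm [ 0.16 -0.41  0.08] turn -0.67 t 2.55 F [ 0.39 -0.97 -0.44] w 0.0393339159918357 yaw 13.626865369031808
```

View pics/w1.png

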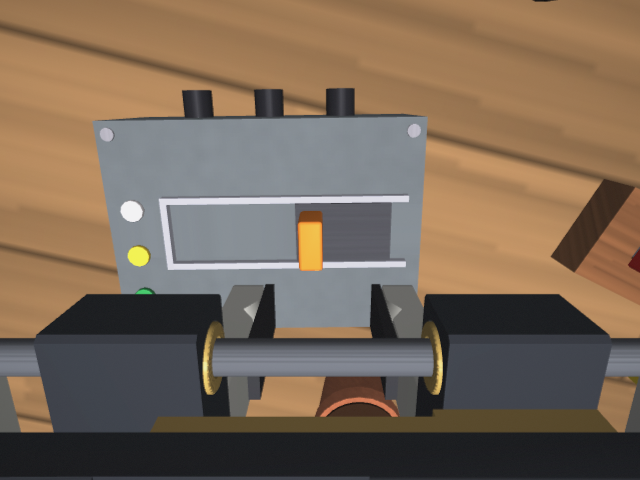

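The wrist view shows the tab at px (311,240), measured at (0.536, 0.1155) with size 29.7×13.8 mm and top at 0.114. That puts s at about 5 mm. Next I descend and pinch.

```bash
python3 -c "
from h import *
go([.536,.1155,.108],14.3)"
```

```text
offset cm [ 0.12 -0.68  9.28] turn -0.67 t 2.55 F [ 0.39 -0.97 -0.44] w 0.0393339159918357 yaw 13.626865369031808
```

send_rows([
  {"offset": [0.1,-0.7,0],"turn": -0.7},
  {"offset": [0.1,-0.7,4],"turn": -0.7},
  {"offset": [0.1,-0.7,7],"turn": -0.7},
  {"offset": [0.1,-0.7,9.1],"turn": -0.7},
  {"offset": [0.1,-0.7,9.1],"turn": -0.7},
  {"offset": [0.1,-0.7,9.1],"turn": -0.7},
])

```text
t: 3.15
eef_pos: [0.536, 0.1161, 0.2692]
ee_rot: [3.141, 0.0, 0.253]
force: [0.3, 0.2, 0.7]
width: 0.0395
```

```bash
python3 -c "
from h import *
go([.536,.1155,.108],14.3)"
```

```text
offset cm [-0.02  0.06  0.22] turn 0.2 t 3.15 F [0.35 0.16 0.72] w 0.039476386537445576 yaw 14.49860538128915
```

Pinch and slide towards box +y, which is tool −y.

send_rows([
  {"offset": [0,0,0.1],"turn": 0},
  {"offset": [0,0,0.1],"turn": 0},
  {"offset": [0,0,0.1],"turn": 0},
  {"offset": [0,0,0.1],"turn": 0},
  {"offset": [0,0,0.1],"turn": 0},
  {"offset": [0,0,0.1],"turn": 0},
], hand=-1, squeeze=20)

```text
t: 3.75
eef_pos: [0.5359, 0.1158, 0.2685]
ee_rot: [-3.141, -0.001, 0.253]
force: [-2.1, -0.1, 6.4]
width: 0.0139
```

send_rows([
  {"offset": [0,-1,0],"turn": 0},
  {"offset": [0,-2,0],"turn": 0},
  {"offset": [0,-3,0],"turn": 0},
  {"offset": [0,-4,0],"turn": 0},
  {"offset": [0,-4.6,0],"turn": 0},
  {"offset": [0,-5.1,0],"turn": 0},
  {"offset": [0,-5.1,0],"turn": 0},
  {"offset": [0,-5.1,0],"turn": 0},
])

```text
t: 4.55
eef_pos: [0.5231, 0.1657, 0.2685]
ee_rot: [-3.141, -0.001, 0.253]
force: [-2.3, 1.9, 5.8]
width: 0.0136
```

send_rows([
  {"offset": [0,-0.2,0],"turn": 0},
  {"offset": [0,-0.4,0],"turn": 0},
  {"offset": [0,-0.5,0],"turn": 0},
  {"offset": [0,-0.6,0],"turn": 0},
  {"offset": [0,-0.6,0],"turn": 0},
  {"offset": [0,-0.6,0],"turn": 0},
])

```text
t: 5.15
eef_pos: [0.5222, 0.1694, 0.2684]
ee_rot: [3.139, -0.0, 0.253]
force: [5.7, -11.7, 4.4]
width: 0.0142
```

It is at the stop: 13 N resisting after about 55 mm of travel. Release, rise, and look.

send_rows([
  {"offset": [0,0.1,0],"turn": 0},
  {"offset": [0,0.1,0],"turn": 0},
  {"offset": [0,0.1,0],"turn": 0},
  {"offset": [0,0.1,0],"turn": 0},
  {"offset": [0,0.1,-4],"turn": 0},
  {"offset": [0,0.1,-8],"turn": 0},
  {"offset": [0,3,-11],"turn": 0},
  {"offset": [0,3,-11],"turn": 0},
], hand=-0.1)

```text
t: 5.95
eef_pos: [0.5302, 0.141, 0.3826]
ee_rot: [-3.14, -0.007, 0.253]
force: [0.1, 0.5, -0.4]
width: 0.0393
```

```bash
python3 lk.py w2; python3 -c "
from h import *
go([.5497,-.211,.18],-12)"
```

```text
tab 1076 [522.7 168.3] [29.9 14.1] 15.1 z [0.1091 0.1141 0.1153]
lid 39166 [528.3 144.1] [140.1 200.8] 14.3 z [0.0797 0.0809 0.082 ]
green 240 [465.4 213.5] [11.8 13.3] 18.6 z [0.0836 0.0849 0.086 ]
stand 3225 [565.9  39.6] [268.2 272.9] 35.8 z [0.032  0.0366 0.039 ]
shutter none
offset cm [-6.83 34.64  4.03] turn 26.43 t 6.0 F [-0.65 -0.32 -0.45] w 0.03945383243329951 yaw 14.4318262908331
```

View pics/w2.png

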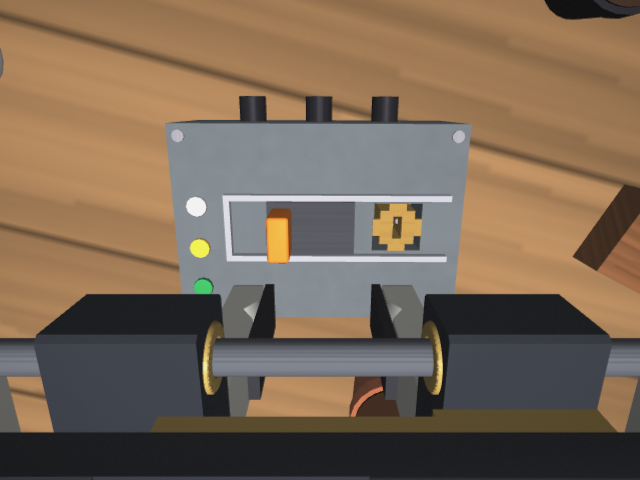

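The lock is uncovered at (397,227) and the tab is at s≈60 mm. Next I go above the green key.

send_rows([
  {"offset": [-6.5,34.4,0],"turn": 26.4},
  {"offset": [-6.5,34.4,0],"turn": 26.4},
  {"offset": [-6.5,34.4,0],"turn": 26.4},
  {"offset": [-6.5,34.4,0],"turn": 26.4},
  {"offset": [-6.5,34.4,0],"turn": 26.4},
  {"offset": [-6.5,34.4,0],"turn": 26.4},
  {"offset": [-6.5,34.4,0],"turn": 26.4},
  {"offset": [-6.5,34.4,4],"turn": 26.4},
])

```text
t: 6.8
eef_pos: [0.5536, -0.2123, 0.3406]
ee_rot: [3.141, -0.007, -0.212]
force: [1.3, 1.4, -0.8]
width: 0.0398
```

send_rows([
  {"offset": [0,0,0],"turn": 0},
  {"offset": [0,0,0],"turn": 0},
])

```text
t: 7.0
eef_pos: [0.5519, -0.2071, 0.3368]
ee_rot: [3.141, 0.004, -0.208]
force: [0.0, -0.3, 0.9]
width: 0.0398
```

```bash
python3 - <<'E'
from h import *
f=dict(np.load("w2.npz")); P=pts(f); hsv=cv2.cvtColor(f["frame"],cv2.COLOR_BGR2HSV)
r=np.zeros(P.shape[:2],bool); r[200:253,368:425]=1
b=r&(hsv[...,1]>100)&(hsv[...,0]>10)&(hsv[...,0]<30); q=P[b]; print("brass",b.sum(),q.min(0),q.max(0),np.median(q,0),cv2.minEnclosingCircle((q[:,:2]*1000).astype(np.float32)))
r[:]=0; r[213:240,388:407]=1
d=r&(hsv[...,2]<90); v,u=np.nonzero(d); print("slot px",len(u),u.min(),u.max(),v.min(),v.max(),u.mean(),v.mean())
fl=240/np.tan(np.radians(f["vertical_fov"])/2); M=f["cam_to_world"]
for uu,vv in [((u.min()+u.max())/2,(v.min()+v.max())/2)]:
    ray=M[:3,:3]@[(uu-f["cx"])/fl,-(vv-f["cy"])/fl,-1]; print(M[:3,3]+ray*(.081-M[2,3])/ray[2])
E
python3 lk.py w3; python3 -c "
from h import *
go([.5497,-.211,.18],-12)"
```

```text
brass 1791 [0.52300149 0.07343111 0.0500094 ] [0.60675672 0.16067525 0.36405473] [0.54287408 0.09067417 0.08167549] ((566.9334716796875, 121.09397888183594), 56.147804260253906)
slot px 91 393 400 217 236 397.3296703296703 225.0879120879121
[0.54226126 0.09092822 0.081     ]
tab none
lid 12 [ 564.8 -142.1] [0.7 3.5] 63.8 z [0.0743 0.0765 0.0798]
green 758 [ 549.8 -211.2] [ 8.9 29.6] 78.1 z [0.0811 0.0827 0.0838]
stand 20514 [ 542.3 -130.4] [340.5 126.8] 80.4 z [0.0356 0.0369 0.038 ]
shutter none
offset cm [-0.18  0.47 -0.08] turn 0.16 t 7.05 F [-0.25 -0.34  0.93] w 0.03942651130924034 yaw -11.842817896381586
```

View pics/w3.png

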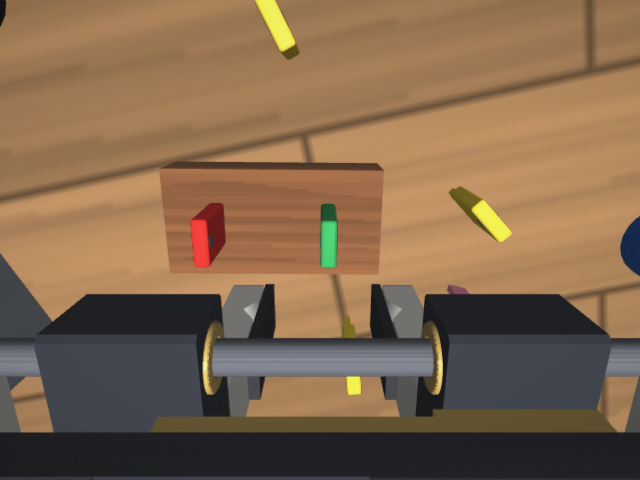

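The green head at px (329,236) measures (0.5498, −0.2112) with its top at 0.0827 and yaw about −12°. The keyway measures (0.5423, 0.0909), matching the box model at (0.5418, 0.0908).

```bash
python3 -c "
from h import *
go([.5498,-.2112,.066],-12)"
```

```text
offset cm [-0.16  0.48 11.32] turn 0.16 t 7.05 F [-0.25 -0.34  0.93] w 0.03942651130924034 yaw -11.842817896381586
```

send_rows([
  {"offset": [-0.1,0.4,0],"turn": 0},
  {"offset": [-0.1,0.4,3],"turn": 0},
  {"offset": [-0.1,0.4,6],"turn": 0},
  {"offset": [-0.1,0.4,8],"turn": 0},
  {"offset": [-0.1,0.4,9],"turn": 0},
  {"offset": [-0.1,0.4,9],"turn": 0},
  {"offset": [-0.1,0.4,9],"turn": 0},
])

```text
t: 7.75
eef_pos: [0.551, -0.2109, 0.2492]
ee_rot: [3.142, -0.002, -0.207]
force: [0.4, -0.4, 0.9]
width: 0.0391
```

```bash
python3 -c "
from h import *
go([.5498,-.2112,.066],-12)"
```

```text
offset cm [-0.12  0.05  2.42] turn 0.14 t 7.75 F [ 0.43 -0.4   0.89] w 0.0391434853291259 yaw -11.858133146888598
```

send_rows([
  {"offset": [-0.1,0,1],"turn": 0},
  {"offset": [-0.1,0,2],"turn": 0},
  {"offset": [-0.1,0,2.3],"turn": 0},
  {"offset": [-0.1,0,2.3],"turn": 0},
  {"offset": [-0.1,0,2.3],"turn": 0},
])

```text
t: 8.25
eef_pos: [0.5494, -0.2111, 0.2248]
ee_rot: [3.141, 0.0, -0.208]
force: [0.4, -0.1, 0.2]
width: 0.0396
```

send_rows([
  {"offset": [0,0,0],"turn": 0},
  {"offset": [0,0,0],"turn": 0},
  {"offset": [0,0,0],"turn": 0},
  {"offset": [0,0,0],"turn": 0},
  {"offset": [0,0,0],"turn": 0},
  {"offset": [0,0,0],"turn": 0},
  {"offset": [0,0,0],"turn": 0},
], hand=-1, squeeze=45)

```text
t: 8.95
eef_pos: [0.5493, -0.211, 0.225]
ee_rot: [-3.142, -0.0, -0.208]
force: [-0.1, 0.6, 0.7]
width: 0.0099
```

send_rows([
  {"offset": [0,0,-0.5],"turn": 0},
  {"offset": [0,0,-1.5],"turn": 0},
  {"offset": [0,0,-3],"turn": 0},
  {"offset": [0,0,-5],"turn": 0},
  {"offset": [0,0,-8],"turn": 0},
  {"offset": [0,0,-11],"turn": 0},
  {"offset": [0,0,-11],"turn": 0},
  {"offset": [0,0,-11],"turn": 0},
])

```text
t: 9.75
eef_pos: [0.5493, -0.211, 0.3363]
ee_rot: [-3.141, -0.002, -0.208]
force: [0.0, -0.4, -1.3]
width: 0.0098
```

```bash
python3 lk.py w4; python3 -c "
from h import *
go([.5421,.0908,.18],14.3)"
```

```text
tab none
lid 27 [ 565.1 -142.2] [0.8 5.6] 76.0 z [0.0746 0.0773 0.0795]
green none
stand 20808 [ 558.1 -132. ] [347.1 103.6] 89.6 z [0.0356 0.0369 0.038 ]
shutter none
offset cm [ -6.91 -29.38  -0.37] turn -26.23 t 9.8 F [-0.74 -0.05 -1.96] w 0.00978701762041777 yaw -11.926454876441264
```

View pics/w4.png

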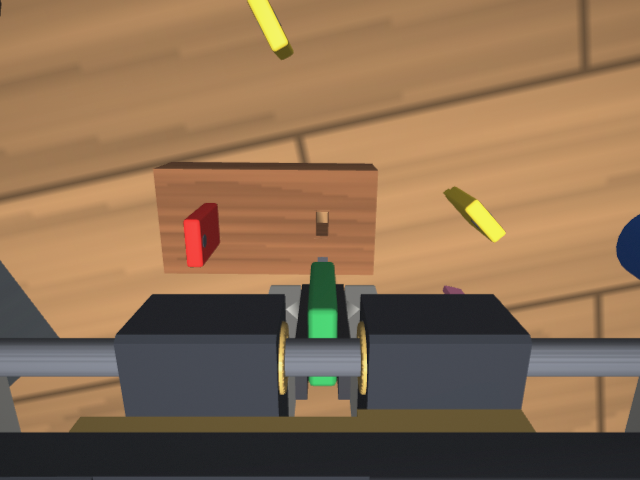

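The key is held upright, its slot at (322,223) is empty, and the red key is still in place. Next I measure the key in the tool frame, so that camera bias cancels against the keyway measurement.

```bash
cat > ky.py <<'E'
from h import *
def ky(f,s):
    P=pts(f); hsv=cv2.cvtColor(f["frame"],cv2.COLOR_BGR2HSV); H,S=hsv[...,0],hsv[...,1]
    R=Ro.from_euler("xyz",s["ee_rot"]).as_matrix(); Q=(P-s["eef_pos"])@R
    m=np.zeros(H.shape,bool); m[230:410,290:360]=1; m&=(H>45)&(H<85)&(S>100)&(f["range_z"]>0)
    q=Q[m]; zz=np.percentile(q[:,2],10); print("zz",zz,np.percentile(q[:,2],[2,25,50,75,98]).round(4))
    t=q[np.abs(q[:,2]-np.median(q[:,2]))<.004]; print("n",len(t),"lo",np.percentile(t,1,axis=0).round(4),"hi",np.percentile(t,99,axis=0).round(4), cv2.minAreaRect((t[:,:2]*1000).astype(np.float32)))
if __name__=="__main__":
    s=get_state(); f=dict(np.load("w4.npz")); ky(f,s)
    t=dict(np.load("w2.npz"));print(np.linalg.inv(f["cam_to_world"])[:3,:3]@Ro.from_euler("xyz",s["ee_rot"]).as_matrix())
E
python3 ky.py
```

```text
zz 0.14059228147239625 [0.1399 0.1412 0.1432 0.1595 0.182 ]
n 1305 lo [-0.0131 -0.0042  0.1398] hi [0.0162 0.0054 0.147 ] ((1.2896614074707031, 0.4467029571533203), (10.173901557922363, 30.31138801574707), 89.64805603027344)
[[ 8.69355396e-04  9.99999569e-01  3.25878390e-04]
 [ 9.56201349e-01 -9.26666496e-04  2.92708254e-01]
 [ 2.92708430e-01  5.71378561e-05 -9.56201742e-01]]
```

send_rows([
  {"offset": [-6.9,-29.4,0],"turn": -26.2},
  {"offset": [-6.9,-29.4,0],"turn": -26.2},
  {"offset": [-6.9,-29.4,0],"turn": -26.2},
  {"offset": [-6.9,-29.4,0],"turn": -26.2},
  {"offset": [-6.9,-29.4,0],"turn": -26.2},
  {"offset": [-6.9,-29.4,0],"turn": -26.2},
  {"offset": [-6.9,-29.4,0],"turn": -26.2},
  {"offset": [-6.9,-29.4,0],"turn": -26.2},
])

```text
t: 10.6
eef_pos: [0.5421, 0.0922, 0.3338]
ee_rot: [3.141, 0.002, 0.252]
force: [0.4, -0.1, -0.8]
width: 0.0095
```

send_rows([
  {"offset": [0,0,0],"turn": 0},
  {"offset": [0,0,0],"turn": 0},
  {"offset": [0,0,0],"turn": 0},
])

```text
t: 10.9
eef_pos: [0.5425, 0.0897, 0.3347]
ee_rot: [3.142, 0.0, 0.247]
force: [-0.4, 0.3, -0.6]
width: 0.0097
```

```bash
python3 lk.py w5; python3 -c "
from h import *
go([.5421,.0908,.18],14.3)
f=dict(np.load('w5.npz'));cv2.imwrite('pics/w5c.png',cv2.resize(f['frame'][100:420,180:500],None,fx=1.8,fy=1.8))
from ky import ky; ky(f,get_state())"
```

```text
tab 1768 [522.8 167.9] [29.7 14.4] 13.8 z [0.1073 0.114  0.1153]
lid 44359 [532.  145.4] [132.2 201. ] 14.3 z [0.0798 0.0809 0.082 ]
green 379 [464.5 213.3] [12.9 14. ] 48.3 z [0.0832 0.0848 0.0859]
stand 7213 [562.   30.4] [266.3 296.5] 32.3 z [0.0325 0.0368 0.0388]
shutter none
offset cm [-0.02 -0.11 -0.42] turn -0.12 t 10.95 F [-1.01 -0.6  -0.36] w 0.009665333707637273 yaw 14.1848256128055
zz 0.14185972754298817 [0.1411 0.1424 0.1447 0.1609 0.1835]
n 1320 lo [-0.0141 -0.0045  0.141 ] hi [0.0154 0.0052 0.1484] ((0.4906625747680664, 0.15604066848754883), (30.82369613647461, 10.17017650604248), 0.02217569574713707)
```

View pics/w5c.png

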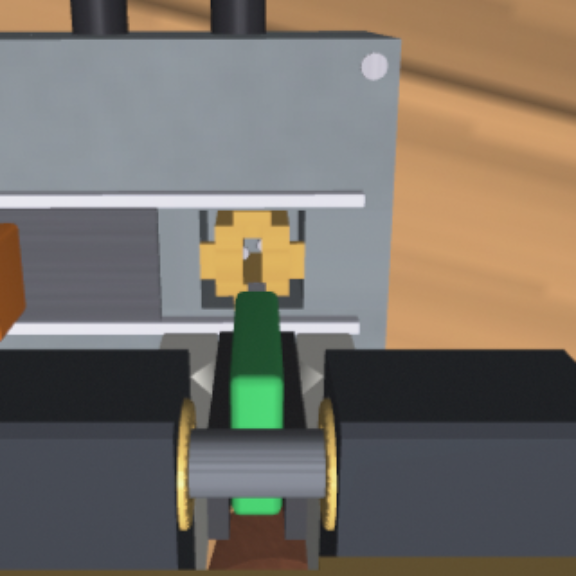

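The blade is just above and in front of the slot, and lateral alignment looks within about 1 mm. I refine with several frames.

```bash
cat > al.py <<'E'
from h import *
def al():
  o=[]
  for i in range(4):
    f=grab_frame("wrist"); s=get_state(); P=pts(f); hsv=cv2.cvtColor(f["frame"],cv2.COLOR_BGR2HSV); H,S=hsv[...,0],hsv[...,1]
    C=np.array(f["cam_to_world"]); R=Ro.from_euler("xyz",s["ee_rot"]).as_matrix()
    Q=(P-s["eef_pos"])@R
    g=np.zeros(H.shape,bool); g[230:410,290:360]=1; g&=(H>45)&(H<85)&(S>100)&(Q[...,2]<.147)&(Q[...,2]>.135)
    # brass face
    b=(H>12)&(H<30)&(S>100)&(P[...,2]>.078)&(P[...,2]<.085)&(np.hypot(P[...,0]-.5421,P[...,1]-.0908)<.022)
    q=[(np.percentile(Q[m][:,k],1)+np.percentile(Q[m][:,k],99))*500 for m in(g,b) for k in(0,1)]
    q+=[np.percentile(Q[b][:,0],1)*1000,np.percentile(Q[b][:,0],99)*1000,np.percentile(Q[b][:,1],1)*1000,np.percentile(Q[b][:,1],99)*1000,np.percentile(Q[g][:,2],5)*1000]
    o.append(np.r_[q,s["eef_pos"]*1000,np.degrees(s["ee_rot"][2])])
  o=np.array(o); print("key xy, brass xy, brass ext, keytop, eef, yaw\n",o.mean(0).round(2),"\n",o.std(0).round(2))
if __name__=="__main__": al()
E
python3 al.py
```

```text
key xy, brass xy, brass ext, keytop, eef, yaw
 [ 7.2000e-01  4.2000e-01  2.2000e+00 -8.1000e-01 -1.1900e+01  1.6290e+01
 -1.7240e+01  1.5610e+01  1.4141e+02  5.4254e+02  9.0200e+01  3.3489e+02
  1.4220e+01] 
 [0.03 0.02 0.06 0.23 0.07 0.09 0.21 0.3  0.03 0.01 0.19 0.02 0.02]
```

send_rows([
  {"offset": [-0.09,-0.12,1],"turn": 0},
  {"offset": [-0.09,-0.12,2],"turn": 0},
  {"offset": [-0.09,-0.12,3],"turn": 0},
  {"offset": [-0.09,-0.12,3.5],"turn": 0},
  {"offset": [-0.09,-0.12,3.5],"turn": 0},
  {"offset": [-0.09,-0.12,3.5],"turn": 0},
])

```text
t: 11.75
eef_pos: [0.5415, 0.0919, 0.2997]
ee_rot: [3.141, 0.0, 0.249]
force: [0.5, 0.2, -0.6]
width: 0.0098
```

```bash
python3 al.py; python3 -c "
from h import *
go([.5413,.0910,.1094],14.3)"
```

```text
key xy, brass xy, brass ext, keytop, eef, yaw
 [ 7.0000e-01  2.4000e-01  3.8600e+00  1.1700e+00 -9.1300e+00  1.6860e+01
 -1.5300e+01  1.7650e+01  1.4151e+02  5.4150e+02  9.1940e+01  3.0020e+02
  1.4290e+01] 
 [0.03 0.03 0.03 0.05 0.04 0.02 0.08 0.02 0.11 0.02 0.03 0.1  0.  ]
offset cm [-0.04  0.09  3.19] turn -0.01 t 11.95 F [ 0.39 -0.06 -0.26] w 0.009746425460741571 yaw 14.285827720681391
```

send_rows([
  {"offset": [-0.03,0.09,0],"turn": 0},
  {"offset": [-0.03,0.09,0],"turn": 0},
  {"offset": [-0.03,0.09,0],"turn": 0},
  {"offset": [-0.03,0.09,0],"turn": 0},
])

```text
t: 12.35
eef_pos: [0.5413, 0.0909, 0.2999]
ee_rot: [-3.142, -0.0, 0.249]
force: [-0.2, 1.0, -0.7]
width: 0.0097
```

```bash
python3 al.py
```

```text
key xy, brass xy, brass ext, keytop, eef, yaw
 [ 7.9000e-01  2.4000e-01  4.2200e+00  2.0000e-01 -9.0200e+00  1.7450e+01
 -1.6200e+01  1.6590e+01  1.4135e+02  5.4126e+02  9.0910e+01  2.9988e+02
  1.4280e+01] 
 [0.05 0.01 0.06 0.01 0.08 0.04 0.01 0.02 0.02 0.01 0.02 0.03 0.  ]
```

send_rows([
  {"offset": [0.01,0,0.2],"turn": 0},
  {"offset": [0.01,0,0.4],"turn": 0},
  {"offset": [0.01,0,0.55],"turn": 0},
  {"offset": [0.01,0,0.7],"turn": 0},
  {"offset": [0.01,0,0.8],"turn": 0},
  {"offset": [0.01,0,0.8],"turn": 0},
])

```text
t: 13.15
eef_pos: [0.5413, 0.0909, 0.2917]
ee_rot: [3.142, 0.0, 0.249]
force: [0.4, 0.4, -0.5]
width: 0.0097
```

In the slot about 5 mm with no contact force. Now easing it in slowly.

send_rows([
  {"offset": [0,0,0.05],"turn": 0},
  {"offset": [0,0,0.1],"turn": 0},
  {"offset": [0,0,0.15],"turn": 0},
  {"offset": [0,0,0.2],"turn": 0},
  {"offset": [0,0,0.25],"turn": 0},
  {"offset": [0,0,0.3],"turn": 0},
  {"offset": [0,0,0.35],"turn": 0},
  {"offset": [0,0,0.4],"turn": 0},
])

```text
t: 13.95
eef_pos: [0.5416, 0.0907, 0.2882]
ee_rot: [3.141, -0.0, 0.249]
force: [1.1, -3.0, 2.2]
width: 0.0097
```

send_rows([
  {"offset": [0,0,0.05],"turn": 0},
  {"offset": [0,0,0.1],"turn": 0},
  {"offset": [0,0,0.15],"turn": 0},
  {"offset": [0,0,0.2],"turn": 0},
  {"offset": [0,0,0.25],"turn": 0},
  {"offset": [0,0,0.3],"turn": 0},
  {"offset": [0,0,0.35],"turn": 0},
  {"offset": [0,0,0.4],"turn": 0},
])

```text
t: 14.75
eef_pos: [0.5413, 0.0906, 0.2837]
ee_rot: [3.141, 0.001, 0.249]
force: [1.4, -5.4, 0.2]
width: 0.0099
```

send_rows([
  {"offset": [0,0.04,0.05],"turn": 0},
  {"offset": [0,0.04,0.1],"turn": 0},
  {"offset": [0,0.04,0.15],"turn": 0},
  {"offset": [0,0.04,0.2],"turn": 0},
  {"offset": [0,0.04,0.25],"turn": 0},
  {"offset": [0,0.04,0.3],"turn": 0},
  {"offset": [0,0.04,0.35],"turn": 0},
  {"offset": [0,0.04,0.4],"turn": 0},
])

```text
t: 15.55
eef_pos: [0.5415, 0.0906, 0.2801]
ee_rot: [-3.142, -0.0, 0.249]
force: [-0.4, -3.8, 3.9]
width: 0.0094
```

```bash
python3 al.py
```

```text
key xy, brass xy, brass ext, keytop, eef, yaw
 [ 7.6000e-01  2.8000e-01  8.1800e+00  1.0000e-02 -8.9000e-01  1.7250e+01
 -1.6410e+01  1.6430e+01  1.4128e+02  5.4151e+02  9.0720e+01  2.7991e+02
  1.4280e+01] 
 [0.03 0.05 0.04 0.03 0.02 0.06 0.04 0.06 0.06 0.01 0.02 0.04 0.  ]
```

The key hasn't slipped in the grip. Continuing.

send_rows([
  {"offset": [0,0.02,0.05],"turn": 0},
  {"offset": [0,0.02,0.1],"turn": 0},
  {"offset": [0,0.02,0.15],"turn": 0},
  {"offset": [0,0.02,0.2],"turn": 0},
  {"offset": [0,0.02,0.25],"turn": 0},
  {"offset": [0,0.02,0.3],"turn": 0},
  {"offset": [0,0.02,0.35],"turn": 0},
  {"offset": [0,0.02,0.4],"turn": 0},
])

```text
t: 16.55
eef_pos: [0.5418, 0.0908, 0.2759]
ee_rot: [-3.141, -0.001, 0.249]
force: [0.8, 1.2, 3.6]
width: 0.01
```

send_rows([
  {"offset": [0,0,0.05],"turn": 0},
  {"offset": [0,0,0.1],"turn": 0},
  {"offset": [0,0,0.15],"turn": 0},
  {"offset": [0,0,0.2],"turn": 0},
  {"offset": [0,0,0.25],"turn": 0},
  {"offset": [0,0,0.3],"turn": 0},
  {"offset": [0,0,0.35],"turn": 0},
  {"offset": [0,0,0.4],"turn": 0},
])

```text
t: 17.35
eef_pos: [0.5414, 0.0904, 0.2717]
ee_rot: [-3.141, 0.0, 0.249]
force: [0.0, 4.4, 2.0]
width: 0.01
```

send_rows([
  {"offset": [0,0,0.05],"turn": 0},
  {"offset": [0,0,0.1],"turn": 0},
  {"offset": [0,0,0.15],"turn": 0},
  {"offset": [0,0,0.2],"turn": 0},
  {"offset": [0,0,0.25],"turn": 0},
  {"offset": [0,0,0.3],"turn": 0},
  {"offset": [0,0,0.35],"turn": 0},
  {"offset": [0,0,0.4],"turn": 0},
])

```text
t: 18.15
eef_pos: [0.5414, 0.0904, 0.2697]
ee_rot: [3.141, -0.001, 0.25]
force: [-10.1, 5.2, 23.8]
width: 0.0101
```

```bash
python3 al.py; python3 -c "
from h import *
print(get_state()['force'])"
```

```text
key xy, brass xy, brass ext, keytop, eef, yaw
 [ 8.1000e-01  2.4000e-01  1.0540e+01 -4.1000e-01  3.5000e+00  1.7580e+01
 -1.6570e+01  1.5750e+01  1.4133e+02  5.4139e+02  9.0400e+01  2.6971e+02
  1.4320e+01] 
 [0.07 0.01 0.02 0.01 0.03 0.05 0.03 0.01 0.04 0.02 0.   0.01 0.  ]
[-8.97489705  4.95491107 19.81835343]
```

The key is home: eef z 0.2697 against 0.270 predicted from the stand height, with 20 N from the shoulder. I relax the push, then turn.

send_rows([
  {"offset": [-0.04,-0.02,-0.08],"turn": 0},
  {"offset": [-0.04,-0.02,-0.08],"turn": 4},
  {"offset": [-0.04,-0.02,-0.08],"turn": 8},
  {"offset": [-0.04,-0.02,-0.08],"turn": 12},
  {"offset": [-0.04,-0.02,-0.08],"turn": 16},
  {"offset": [-0.04,-0.02,-0.08],"turn": 20},
  {"offset": [-0.04,-0.02,-0.08],"turn": 20},
])

```text
t: 19.05
eef_pos: [0.5411, 0.0908, 0.2698]
ee_rot: [-3.141, -0.001, -0.102]
force: [-4.2, 6.6, 12.2]
width: 0.0102
```

```bash
cat > fs.py <<'E'
from h import *
s=get_state(); R=Ro.from_euler("xyz",s["ee_rot"]).as_matrix()
print("F tool",(R.T@s["force"]).round(1),"M tool",(R.T@s["moment"]).round(3),"pos",s["eef_pos"].round(4),"yaw",np.degrees(s["ee_rot"][2]).round(2),"q",s["q"].round(2),"w",s["width"])
E
python3 fs.py
```

```text
F tool [ -4.8  -6.2 -12.2] M tool [ 2.462 -2.312 -0.025] pos [0.5411 0.0908 0.2698] yaw -5.82 q [ 0.52  0.28 -0.44 -0.   -0.85  0.95] w 0.010221271297231039
```

send_rows([
  {"offset": [-0.03,-0.04,0],"turn": 4},
  {"offset": [-0.03,-0.04,0],"turn": 8},
  {"offset": [-0.03,-0.04,0],"turn": 12},
  {"offset": [-0.03,-0.04,0],"turn": 16},
  {"offset": [-0.03,-0.04,0],"turn": 20},
  {"offset": [-0.03,-0.04,0],"turn": 24},
  {"offset": [-0.03,-0.04,0],"turn": 28},
  {"offset": [-0.03,-0.04,0],"turn": 28},
])

```text
t: 19.85
eef_pos: [0.5413, 0.0915, 0.2698]
ee_rot: [-3.139, -0.001, -0.59]
force: [-1.5, 7.4, 10.9]
width: 0.0094
```

```bash
python3 fs.py; python3 al.py
```

```text
F tool [ -5.3  -5.3 -10.9] M tool [ 1.671 -2.587 -0.064] pos [0.5413 0.0915 0.2698] yaw -33.81 q [ 0.52  0.28 -0.44  0.   -0.84  0.46] w 0.009421124464038626
key xy, brass xy, brass ext, keytop, eef, yaw
 [ 1.1800e+00  9.0000e-01  1.0830e+01  4.0000e-01  3.7900e+00  1.7870e+01
 -1.5930e+01  1.6730e+01  1.4134e+02  5.4132e+02  9.1460e+01  2.6982e+02
 -3.3690e+01] 
 [0.06 0.02 0.05 0.03 0.09 0.04 0.03 0.03 0.03 0.01 0.01 0.01 0.01]
```

send_rows([
  {"offset": [-0.04,-0.04,0],"turn": 4},
  {"offset": [-0.04,-0.04,0],"turn": 8},
  {"offset": [-0.04,-0.04,0],"turn": 12},
  {"offset": [-0.04,-0.04,0],"turn": 16},
  {"offset": [-0.04,-0.04,0],"turn": 20},
  {"offset": [-0.04,-0.04,0],"turn": 24},
  {"offset": [-0.04,-0.04,0],"turn": 28},
  {"offset": [-0.04,-0.04,0],"turn": 28},
])

```text
t: 20.85
eef_pos: [0.5416, 0.0921, 0.2699]
ee_rot: [-3.138, -0.0, -1.079]
force: [0.2, 5.3, 8.1]
width: 0.0096
```

```bash
python3 fs.py; python3 al.py
```

```text
F tool [-4.6 -2.7 -8.1] M tool [ 0.93  -2.351 -0.022] pos [0.5416 0.0921 0.2699] yaw -61.8 q [ 0.53  0.28 -0.44  0.   -0.84 -0.03] w 0.009629631183811212
key xy, brass xy, brass ext, keytop, eef, yaw
 [  1.6    1.06  11.22   1.07   4.29  18.15 -14.83  16.98 141.35 541.61
  92.03 269.84 -61.68] 
 [0.04 0.01 0.02 0.01 0.03 0.02 0.02 0.   0.03 0.01 0.01 0.01 0.01]
```

send_rows([
  {"offset": [-0.04,-0.02,0.02],"turn": 4},
  {"offset": [-0.04,-0.02,0.02],"turn": 8},
  {"offset": [-0.04,-0.02,0.02],"turn": 12},
  {"offset": [-0.04,-0.02,0.02],"turn": 16},
  {"offset": [-0.04,-0.02,0.02],"turn": 20},
  {"offset": [-0.04,-0.02,0.02],"turn": 24},
  {"offset": [-0.04,-0.02,0.02],"turn": 24},
], squeeze=55)

```text
t: 21.75
eef_pos: [0.5419, 0.0923, 0.2698]
ee_rot: [-3.138, 0.0, -1.497]
force: [1.4, 4.3, 7.8]
width: 0.0101
```

```bash
python3 fs.py; python3 al.py; python3 lk.py w6; python3 -c "
from ky import *
f=dict(np.load('w6.npz')); ky(f,get_state()); cv2.imwrite('pics/w6c.png',cv2.resize(f['frame'][100:420,180:500],None,fx=1.8,fy=1.8))"
```

```text
F tool [-4.2 -1.7 -7.8] M tool [ 0.594 -1.702 -0.393] pos [0.5419 0.0923 0.2698] yaw -85.76 q [ 0.53  0.28 -0.44  0.   -0.84 -0.45] w 0.010128671515709608
key xy, brass xy, brass ext, keytop, eef, yaw
 [  2.01   1.02  11.5    1.1    4.52  18.49 -14.58  16.78 141.33 541.96
  92.32 269.83 -85.64] 
 [0.04 0.01 0.03 0.03 0.05 0.08 0.03 0.03 0.02 0.01 0.01 0.01 0.01]
tab none
lid 30003 [546.   75.3] [140.8  58.9] 13.9 z [0.0796 0.0808 0.0819]
green 96 [543.3  76.3] [8.  1.2] 6.0 z [0.0842 0.0868 0.0895]
stand 1438 [499.6  57.9] [237.4  49.3] 10.4 z [0.0307 0.0351 0.0394]
shutter none
zz 0.14181172351394755 [0.1411 0.1424 0.1446 0.1609 0.1836]
n 1303 lo [-0.0126 -0.0038  0.1411] hi [0.0167 0.0058 0.1482] ((1.8297300338745117, 0.7883834838867188), (30.383039474487305, 10.173827171325684), 0.15672028064727783)
```

View pics/w6c.png

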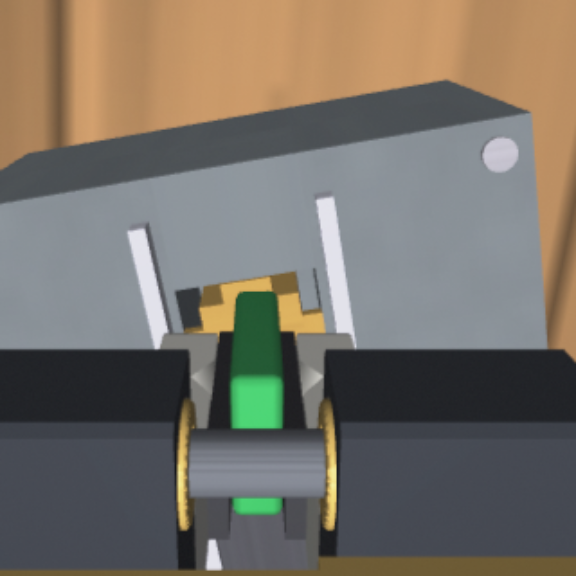

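At the stop: torque is 0.39 N·m against the 0.11 N·m spring, and the key is aligned with the jaws. I hold a few rows, then check.

send_rows([
  {"offset": [0,0,0.02],"turn": 0.5},
  {"offset": [0,0,0.02],"turn": 0.5},
  {"offset": [0,0,0.02],"turn": 0.5},
  {"offset": [0,0,0.02],"turn": 0.5},
  {"offset": [0,0,0.02],"turn": 0.5},
  {"offset": [0,0,0.02],"turn": 0.5},
])

```text
t: 22.6
eef_pos: [0.542, 0.0923, 0.2698]
ee_rot: [-3.138, 0.0, -1.503]
force: [1.5, 4.8, 9.1]
width: 0.0096
```

```bash
python3 fs.py; python3 al.py; python3 - <<'E'
from h import *
f=grab_frame("top"); P=pts(f); hsv=cv2.cvtColor(f["frame"],cv2.COLOR_BGR2HSV); H,S=hsv[...,0],hsv[...,1]
m=np.zeros(H.shape,bool); m[215:270,330:405]=1; m&=((H<6)|(H>174))&(S>150)&(P[...,2]>.06)
print("red",m.sum(),np.median(P[m],0) if m.any() else None)
a=dict(np.load("top0.npz"))["frame"]; d=cv2.absdiff(a,f["frame"]).max(2)>60
for n,(u,v) in dict(clay=(290,312),black=(305,172),bottle=(130,238),cup=(477,270),box=(420,332)).items(): print(n,d[v-15:v+15,u-15:u+15].mean().round(3))
cv2.imwrite("pics/top9.png",f["frame"])
E
```

```text
F tool [-4.7 -1.8 -9.1] M tool [ 0.332 -1.708 -0.42 ] pos [0.542  0.0923 0.2698] yaw -86.11 q [ 0.53  0.28 -0.44  0.   -0.84 -0.46] w 0.009592440518147803
key xy, brass xy, brass ext, keytop, eef, yaw
 [  2.09   1.02  11.48   1.     4.43  18.53 -14.59  16.59 141.37 541.96
  92.33 269.83 -86.11] 
 [0.03 0.01 0.04 0.04 0.05 0.04 0.06 0.02 0.03 0.01 0.01 0.01 0.  ]
red 50 [ 0.56518667 -0.13649026  0.08058005]
clay 0.0
black 0.0
bottle 0.0
cup 0.0
box 0.0
```

View pics/top9.png

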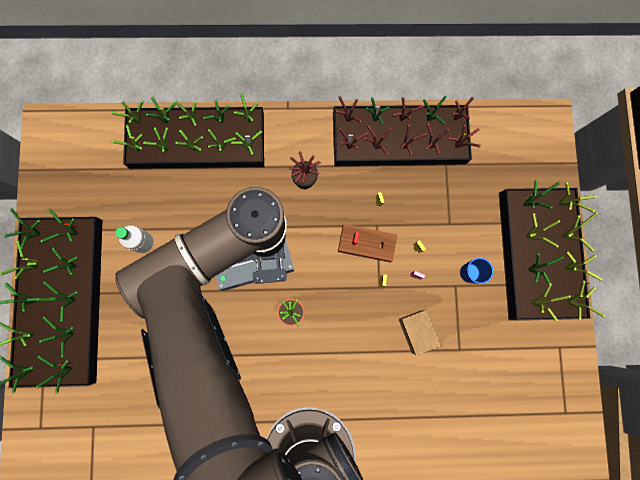

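The red key at (355,238) and all bystanders are unmoved. The turn is steady against the stop, so I hand in.

```bash
python3 -c "
from station import *
print(job_done())"
```

```text
the job is handed in; nothing more can be done
None
```

The job is done and handed in at about 23 s of robot time. I slid the orange tab to its stop, pushed the green key home, and turned it a quarter clockwise. The arm is still gripping the key and holding it against the stop.

My last checks:
- **Shutter:** the tab measured about 60 mm along its travel, pushed back with 13 N at the end stop, and the lock was visible.
- **Key home:** the tool stopped at a height of 0.2698 m, against 0.270 m predicted from the key's rest height in the stand. The camera's own height estimate read about 1.4 mm higher, within its calibration error.
- **Turn:** the gripper turned about 100°, which covers the quarter turn plus the key's play. The lock resisted with 0.42 N·m, well above the 0.11 N·m spring, so it is at the stop. I did not see the lock's angle directly.
- **Grip:** 55 N with the opening at 9.6 mm. The key shifted about 1 mm sideways in the pads during the turn and stayed within 0.2° of the jaws.
- **Everything else:** the red key measured within 0.2 mm of where it started. The clay pot, black pot, bottle, cup and cardboard box showed no change between the first and last overhead pictures.

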